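# Slide the vial rack past the photo-eye into the coding bay

## Task

The long rack of ten vials has to go into the docking bay of the date coder, but the photo-eye post stands in front of one end of the bay. Slide the rack flat along the bench by pushing it gently with the fingers: angle it so that one end goes in behind the post, then swing the other end in, until the rack is fully home between the end fences with its long side flush against the back fence. Do not lift or tip the rack, do not knock the post hard, and leave the loose vials and the other things on the bench where they are.

Things in the scene. Friction and masses are not known exactly. Their poses are not given: they have to be found in the camera images.
- rack: Long white one-row vial rack: a block 250 mm long (its y axis), 40 mm wide (its x axis), 22 mm high, with ten capped glass vials fixed snug in its top, up to 49 mm above the bench. Slides flat on the bench; about 0.3 kg and friction about 0.6 (both vary). Origin at the centre of its underside, z up. Either long side may end up at the back.
- bay: Coding station, fixed on the bench (place and yaw vary) with a docking bay of steel fences 26 mm high. Origin on the bench where the centre of a fully home rack lies; x points into the bay from its open mouth at -x, y runs along it. Inner face of the back fence at x = 20 mm, of the end fences at y = +-135 mm (270 mm apart). No floor of its own: the rack stays on the bench.
- bay_lip_left (a point): Front edge of the flared lip of the bay's +y end fence, on top, 26 mm above the bench, at x = -31, y = 150 mm in the bay's frame. The end fence is straight back from x = -9 mm; from there the 5 mm thick lip flares outward by 0.5 rad.
- bay_lip_right (a point): The same point of the lip at the bay's -y end: x = -31, y = -150 mm in the bay's frame.
- coder_head (a point): Centre of the top of the parked coder head, 105 mm above the bench, a grey box 60 x 50 mm standing behind and beyond the bay's +y end (x = 30 to 90, y = 180 to 230 mm in the bay's frame), on a traverse 41 mm high that runs 500 mm along the back of the bay. A 47 mm high motor is at its -y end.
- post: Photo-eye post, fixed upright in front of one end of the bay (its +y or its -y end), 74 mm high, steel: foot collar 22 mm across, rod 14 mm, sensor head 16 x 22 mm on top. Origin at the centre of its foot, in the bay's frame at x = -44 to -47 mm, y = +-(88 to 100) mm. The gap from it to the back fence is about 54 mm. At the other end is only a flush plug that things slide over.
- vial_a: Loose capped vial standing beside the +y end of the bay, 17 mm in diameter, 41 mm high; origin at the centre of its underside. Leave alone.
- vial_b: Loose capped vial standing beside the -y end of the bay, the same size; origin at the centre of its underside. Leave alone.
- box_a: Clear closed box of vials, 108 x 84 x 52 mm, on the robot's left; origin at the centre of its underside. Leave alone.
- box_b: Clear closed box of vials, the same size, on the robot's right; origin at the centre of its underside. Leave alone.
- tweezers: Steel tweezers lying flat, 130 mm long (its x axis), 8 mm high; origin at the centre of their underside. Leave alone.
- dish: Round steel dish of flip-off caps, 76 mm across, 30 mm high; origin at the centre of its underside. Leave alone.
- labels: Roll of labels lying flat, 90 mm across, 30 mm high; origin at the centre of its underside. Leave alone.

How it is judged:
By the outcome, as a careful person would: the job done as asked, in the order asked, and still so for the second after the job is handed in, with the robot touching nothing.
It also fails if it takes over 72 s, if anything falls off the work surface, if the arm or the gripper's body presses on something with over 40 N, if the wrist force passes 120 N, or if a joint passes its speed limit or range.

## Robot

A 6-joint arm with a two-finger parallel gripper is mounted at the origin on the work surface. World frame = base frame: x ahead of the robot, y to its left, z up, the work surface at z = 0. Lengths are in m, angles in rad, forces in N, time in s.
With the tool pointing down it reaches from about 0.325 to 0.925 m from the base axis. Payload 3.1 kg.
Tool frame: the origin (TCP) lies at the centre of the arm's flange, where the gripper is bolted on; the fingertips stand ahead of it and the grasp point (between the pads) lies 155 mm ahead of it (robot.tcp_to_tips is the y of the fingertips in the tool frame, in m); y points along the fingers, x is the direction in which the jaws open and shut, and the axes are right-handed (so a half turn about y gives the same grasp; the last joint's range is limited). The gripper opens to 85 mm and grips with 20 to 120 N. Pads are 22 mm wide; open, the fingers measure 114 mm over their backs; the gripper's body (76 mm by 85 mm) begins 54 mm behind the grasp point. The pads swing forward as they close: fully open they stand 13 mm farther back than shut.
Start: joints at [-1.258, 0.217, 1.613, -0, 1.311, -0.112], TCP at [0.258, -0.569, 0.405] pointing down, gripper open.
Joint ranges: [-2.75, 2.75], [-0.78, 2.1], [0.31, 2.55], [-1.13, 4.27], [0.13, 2.63], [-2.58, 2.58]. Speed limits (rad/s): [2.79, 2.79, 3.14, 3.14, 3.14, 3.14].

## Interface

Orientations are given as [roll, pitch, yaw] about the fixed x, y, z axes, in that order (R = Rz(yaw) Ry(pitch) Rx(roll)).
In Python, from rig import robot, read_camera gives the robot as it stands.
- The arm moves only by the tool servo_tool, never from a script. Its argument "rows" is text: rows parted by semicolons, each of 7 numbers parted by spaces: the opening, from 0 (shut) to 1 (fully open), then the shift along the tool's x, y, z in cm, then the turn, a rotation vector about the tool's x, y, z in degrees. In form: hand tx ty tz wx wy wz; .... A call has 1 to 10 rows; each row shifts and turns the pose as measured when the row begins, along the tool's axes as they then stand; what a row does not reach is not made up. A row lasts 1/10 s, in which the tool goes at most 50 mm and 8.59 degrees, less where a joint would pass 70% of its speed; a pose out of reach is approached as far as the arm can. A call with a gripper value outside its range is refused whole. The fingers move at their own pace and stop on an object; the grip force is fixed at half the most. Time passes only in rows, so rows that do not move let the fingers close. It gives the time, the measured TCP pose, the force and the opening at its end, in the units of the state.
- robot.get_obs(): the state, without advancing time (a new reading comes with each control period).
- read_camera(name): name is "side" or "top" or "wrist"; returns a dict with "image" (384x512x3 uint8, red, green, blue), "vfov" (degrees; the focal length in pixels is half the picture's height over the tangent of half this angle, whatever the lens; pixels are square), "cx", "cy" (the principal point, pixels), "distortion" ([k1, k2, p1, p2, k3] as OpenCV has them; the pictures are not rectified), "R" (3x3) and "t" (3): a world point X has camera coordinates R X + t. Camera axes: x right, y down, z forward; pixel columns grow to the right and rows downward; lengths in m; the calibration is good to about 2 mm. A picture is of the moment at which its call begins. There is no depth.
- robot.sign_off(): hands the job in, once; it reports no verdict.
The state is a dict: "clock": time; "joint_positions": joint angles; "joint_vel": joint speeds; "effort": joint torques, N m; "eef_pos": TCP position; "tool_rot": TCP orientation; "ft_force": force on the tool from outside, world axes, zero at the start; "ft_torque": the same for the moment, N m; "opening": finger opening in m.
Only numpy, scipy, OpenCV 4.12 (cv2) and the standard library are available. Lean on these libraries where they do the work, as an engineer would, in place of code of your own. Each camera call takes 0.05 s, during which the arm holds its last target. There are 200 camera calls.

## Working session

There is one attempt and no reset: what is moved stays moved. The work goes in short steps, Python scripts to look and compute and a tool call to move; the robot and the scene stay as the last step left them, time stands still between calls to the robot, and variables do not carry over. Pictures are saved under pics/ and viewed, about 8 in all and at most 12, crops included, and the job is handed in when it is done.

Besides the shell and the picture viewer there is one more tool, called after "Call:" by a JSON object that holds its "op" and its "data". servo_tool: Moves the arm, as the interface text tells. Its arguments: {"type":"object","properties":{"rows":{"type":"string"}},"required":["rows"]}

```bash
ls; mkdir -p pics; python3 - <<'E'
from rig import robot, read_camera
import cv2,pickle
for n in("top","side"):
    d=read_camera(n);pickle.dump(d,open(f"pics/{n}0.pkl","wb"))
    cv2.imwrite(f"pics/{n}0.png",cv2.resize(d["image"][:,:,::-1],(800,600),interpolation=cv2.INTER_CUBIC))
    print(n,d["vfov"],d["cx"],d["cy"],d["distortion"],d["R"],d["t"])
o=robot.get_obs();print(o,robot.tcp_to_tips)
E
```

```text
pics
top 54.743436634853 255.25429792842343 187.0125916082446 [0.02266811 0.         0.         0.         0.        ] [[-6.86769445e-05 -9.99965799e-01  8.27013655e-03]
 [-9.80243613e-01 -1.56846533e-03 -1.97787765e-01]
 [ 1.97793972e-01 -8.12033199e-03 -9.80209980e-01]] [6.60670303e-04 5.15185622e-01 8.58680283e-01]
side 42.17122653604114 258.4691307309789 198.55873992141755 [0.04927005 0.         0.         0.         0.        ] [[-8.16825959e-01 -5.76883728e-01  7.19065223e-04]
 [-3.90594054e-01  5.52135000e-01 -7.36602489e-01]
 [ 4.24536969e-01 -6.01956897e-01 -6.76325555e-01]] [0.42392765 0.27851106 1.04583463]
{'clock': 0.1, 'joint_positions': array([-1.25819170e+00,  2.17653065e-01,  1.61474991e+00, -1.80850946e-05,
        1.31129824e+00, -1.12196629e-01]), 'joint_vel': array([-2.24276177e-03, -6.34392757e-04, -2.62246031e-03, -6.65861723e-04,
        4.77100048e-05,  3.78779996e-04]), 'effort': array([-9.38935991e-04, -3.98072469e+01, -3.04972100e+01, -1.91954941e-04,
        4.16297611e-03, -1.77218402e-05]), 'eef_pos': array([ 0.25749798, -0.56910297,  0.40352678]), 'tool_rot': array([-1.57057761,  0.00209726, -1.14599018]), 'ft_force': array([-0.22372411,  0.9288595 , -0.39389842]), 'ft_torque': array([ 0.00738675, -0.02786365,  0.00566692]), 'opening': 0.08543510881901717} 0.1734
```

View pics/top0.png

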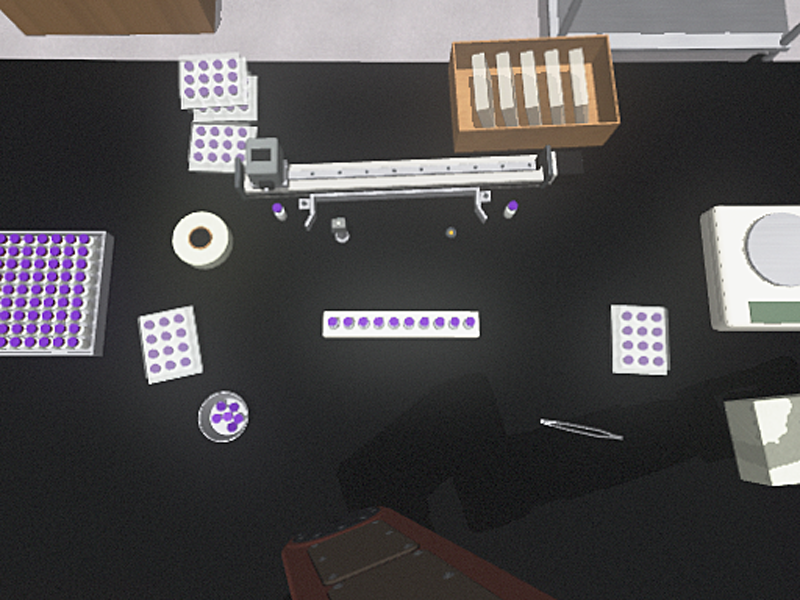

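View pics/side0.png

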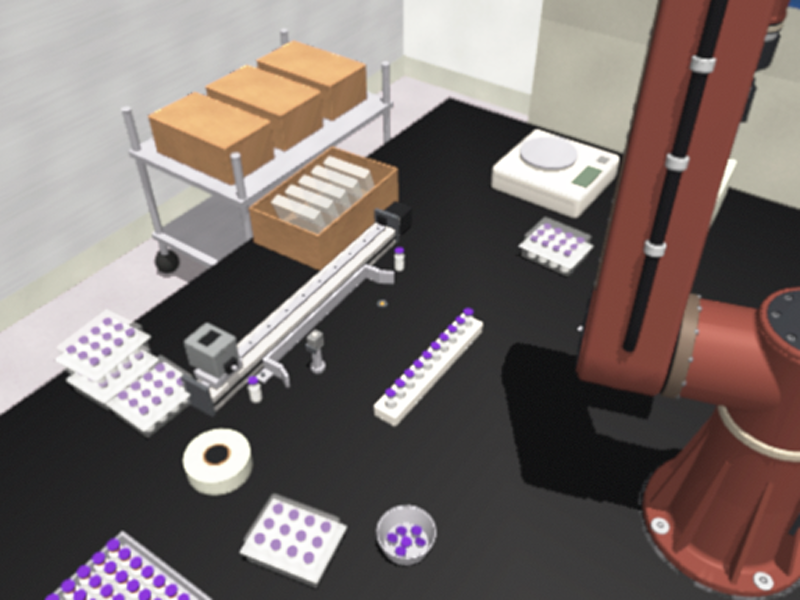

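The top view shows the post at the bay's +y (left) end with its foot at about (342,238), the plug at (451,232), the lips at about (309,228) and (485,221), and the rack from (323,311) to (480,338). The side view agrees. I'll take a zoomed crop for measuring.

```bash
cat > h.py <<'E'
import numpy as np,cv2
from rig import robot, read_camera
def K(d):
    f=d["image"].shape[0]/2/np.tan(np.radians(d["vfov"])/2)
    return np.array([[f,0,d["cx"]],[0,f,d["cy"]],[0,0,1.]])
def ray(d,uv,z):
    "pixel -> world point at height z"
    p=cv2.undistortPoints(np.array([[uv]],float),K(d),np.array(d["distortion"]))[0,0]
    R,t=np.array(d["R"]),np.array(d["t"])
    c=-R.T@t; v=R.T@np.array([p[0],p[1],1.])
    return c+v*(z-c[2])/v[2]
def proj(d,X):
    R=np.array(d["R"]);return cv2.projectPoints(np.array(X,float).reshape(-1,3),cv2.Rodrigues(R)[0],np.array(d["t"]),K(d),np.array(d["distortion"]))[0][:,0]
def crop(d,x0,y0,w,h,s,fn):
    cv2.imwrite(fn,cv2.resize(d["image"][y0:y0+h,x0:x0+w,::-1],None,fx=s,fy=s,interpolation=cv2.INTER_CUBIC))
E
python3 - <<'E'
from h import *
import pickle
d=pickle.load(open("pics/top0.pkl","rb"))
crop(d,160,105,190,120,4.2,"pics/c1.png")
# rough in 800x600 coords
for n,u,z in[("lipL",(308,228),.026),("lipR",(484,220),.026),("post",(342,239),0),("plug",(451,232),0),("rTL",(323,311),.022),("rTR",(480,311),.022),("head",(263,160),.105)]:
    print(n,ray(d,((u[0]+.5)/1.5625-.5,(u[1]+.5)/1.5625-.5),z).round(4))
E
```

```text
lipL [0.6286 0.1511 0.026 ]
lipR [ 0.6432 -0.1399  0.026 ]
post [0.6177 0.0972 0.    ]
plug [ 0.6305 -0.0875  0.    ]
rTL [0.4905 0.1233 0.022 ]
rTR [ 0.4909 -0.1297  0.022 ]
head [0.7123 0.2112 0.105 ]
```

View pics/c1.png

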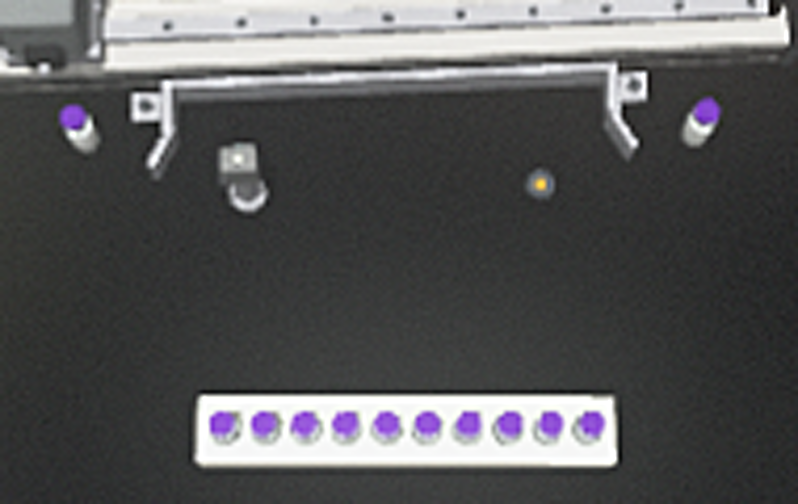

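```bash
cat >> h.py <<'E'
BAY=[.667,.007,.05]
def b2w(p,B=None):
    B=B or BAY;c,s=np.cos(B[2]),np.sin(B[2]);p=np.array(p,float)
    o=p.copy();o[...,0]=B[0]+c*p[...,0]-s*p[...,1];o[...,1]=B[1]+s*p[...,0]+c*p[...,1];return o
def w2b(p):
    c,s=np.cos(BAY[2]),np.sin(BAY[2]);x,y=p[0]-BAY[0],p[1]-BAY[1];return np.array([c*x+s*y,-s*x+c*y])
def overlay(d,x0,y0,w,h,s,fn,rack=None):
    im=cv2.resize(d["image"][y0:y0+h,x0:x0+w,::-1],None,fx=s,fy=s,interpolation=cv2.INTER_CUBIC)
    def line(P,col):
        q=((proj(d,P)-[x0,y0]+.5)*s-.5);cv2.polylines(im,[np.round(q*8).astype(int).reshape(-1,1,2)],False,col,1,cv2.LINE_AA,3)
    for z,c in((.026,(0,0,255)),(0,(0,160,0))):
        line(b2w([[-.031,.147,z],[-.009,.135,z],[.02,.135,z],[.02,-.135,z],[-.009,-.135,z],[-.031,-.147,z]]),c)
    for y in(.093,-.093):
        a=np.linspace(0,6.3,24);line(b2w(np.c_[-.045+.011*np.cos(a),y+.011*np.sin(a),a*0]),(0,255,255))
    if rack:
        for z,c in((.022,(0,0,255)),(0,(0,160,0))):
            line(b2w([[.02,.125,z],[.02,-.125,z],[-.02,-.125,z],[-.02,.125,z],[.02,.125,z]],rack),c)
    cv2.imwrite(fn,im)
E
python3 - <<'E'
from h import *
import pickle
d=pickle.load(open("pics/top0.pkl","rb"));e=pickle.load(open("pics/side0.pkl","rb"))
overlay(d,160,105,190,120,4.2,"pics/o1.png",[.4707,-.003,-.001])
# rack top-face by white blob
m=(d["image"].min(2)>150).astype(np.uint8);m[:190]=0;m[222:]=0;m[:,:190]=0;m[:,330:]=0
ys,xs=np.nonzero(m);print(xs.min(),xs.max(),ys.min(),ys.max())
print([ray(d,p,.022).round(4) for p in((xs.min()-.5,ys.min()-.5),(xs.max()+.5,ys.min()-.5),(xs.min()-.5,ys.max()+.5))])
E
```

```text
206 306 199 215
[array([0.4914, 0.126 , 0.022 ]), array([ 0.4918, -0.1284,  0.022 ]), array([0.4485, 0.1248, 0.022 ])]
```

View pics/o1.png

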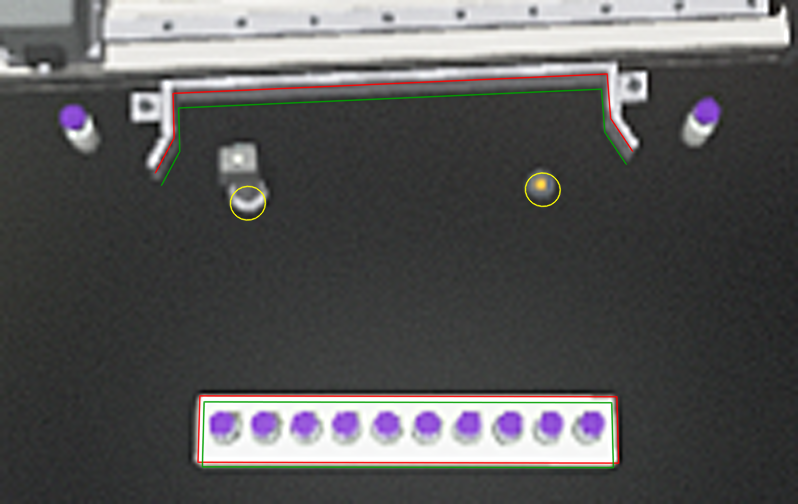

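Call:
{"op": "servo_tool", "data": {"rows": "1 -5 0 0 0 8 0; 1 -5 0 0 0 8 0; 1 -5 0 0 0 8 0; 1 -4 0 0 0 0 0; 1 0 0 0 0 0 0"}}

```text
clock: 0.6
eef_pos: [0.2145, -0.3811, 0.3949]
tool_rot: [-1.577, 0.017, -1.585]
ft_force: [-0.1, -0.2, 0.7]
opening: 0.0853
```

The overlay matches the fences, lips and rack to within about 1–2 mm. The post's foot appears about 2 mm further in than I modelled.

```bash
sed -i 's/^BAY=.*/BAY=[.668,.007,.05]/' h.py; cat >> h.py <<'E'
from scipy.spatial.transform import Rotation as Ro
def to(x,y,z,psi):
    "tool-axis shift (cm) and turn (deg) from now to TCP target, tool pointing down at yaw psi"
    o=robot.get_obs();R0=Ro.from_euler("xyz",o["tool_rot"]);R1=Ro.from_euler("xyz",[-np.pi/2,0,psi])
    print("now",o["eef_pos"].round(4),"psi",o["tool_rot"][2].round(3),"F",o["ft_force"].round(1),"t",o["clock"])
    print("cm",(R0.inv().apply(np.array([x,y,z])-o["eef_pos"])*100).round(2),"deg",np.degrees((R0.inv()*R1).as_rotvec()).round(2))
E
python3 -c "
from h import *
to(.41,-.0025,.22,-1.571); print(robot.tcp_to_tips)"
```

```text
now [ 0.2145 -0.3811  0.3949] psi -1.585 F [-0.1 -0.2  0.7] t 0.6
cm [-37.83  18.02  19.13] deg [ 0.32 -0.77 -0.96]
0.1734
```

Call:
{"op": "servo_tool", "data": {"rows": "1 -4.2 1 2.1 0.3 -0.8 -1; 1 -4.2 1 2.1 0 0 0; 1 -4.2 1 2.1 0 0 0; 1 -4.2 2 2.1 0 0 0; 1 -4.2 2 2.1 0 0 0; 1 -4.2 2 2.1 0 0 0; 1 -4.2 2 2.1 0 0 0; 1 -4.2 2 2.1 0 0 0; 1 -4 2 2.1 0 0 0; 1 0 0 0 0 0 0"}}

```text
clock: 1.6
eef_pos: [0.4092, -0.0107, 0.2464]
tool_rot: [-1.557, -0.018, -1.575]
ft_force: [0.9, -0.3, -0.7]
opening: 0.0853
```

```bash
python3 -c "
from h import *
to(.412,-.0025,.20,-1.571); print(robot.get_obs()['joint_positions'].round(2))"
```

```text
now [ 0.4092 -0.0107  0.2464] psi -1.575 F [ 0.9 -0.3 -0.7] t 1.6
cm [-0.9   4.62  0.21] deg [-0.77 -0.22  1.05]
[-0.19 -0.04  2.23 -0.02  0.94  1.39]
```

Call:
{"op": "servo_tool", "data": {"rows": "1 -0.9 2.4 0.2 -0.8 -0.2 1; 1 0 2.2 0 0 0 0; 1 0 0 0 0 0 0; 1 0 0 0 0 0 0"}}

```text
clock: 2.0
eef_pos: [0.4151, -0.002, 0.1997]
tool_rot: [-1.569, -0.002, -1.566]
ft_force: [0.8, 0.8, -0.2]
opening: 0.0856
```

```bash
python3 -c "
from h import *
to(.415,-.0025,.182,-1.571)
d=read_camera('side');crop(d,180,160,180,135,4.4,'pics/s1.png')
x,y,z=robot.get_obs()['eef_pos']
for t in(.155,.16,.1734): print(t,[((p-[180,160])*4.4).round() for p in proj(d,[[x,y+.045,z-t],[x,y-.045,z-t]])])"
```

```text
now [ 0.4151 -0.002   0.1997] psi -1.566 F [ 0.8  0.8 -0.2] t 2.0
cm [ 0.04  1.77 -0.01] deg [-0.08  0.31  0.12]
0.155 [array([459., 371.]), array([547., 273.])]
0.16 [array([458., 377.]), array([546., 279.])]
0.1734 [array([457., 394.]), array([545., 296.])]
```

View pics/s1.png

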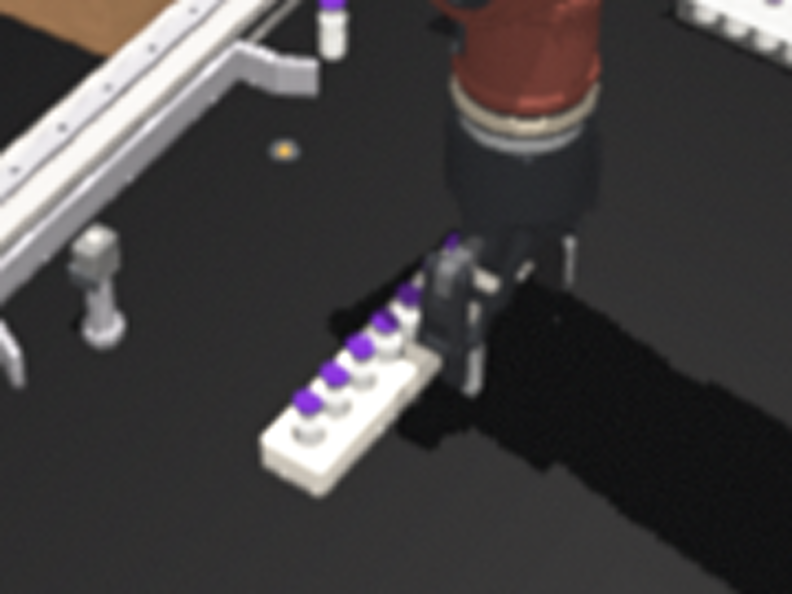

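The side view shows the open fingers behind the rack, with the near tip at about (470,395). That leaves the tip length uncertain by about 1 cm, so I'll go down gently and watch the force.

Call:
{"op": "servo_tool", "data": {"rows": "1 0 1.5 -0.3 0 0.3 0.1; 1 0 0.3 0 0 0 0; 1 0 0.2 0 0 0 0; 1 0 0 0 0 0 0"}}

```text
clock: 2.45
eef_pos: [0.4149, -0.0045, 0.1841]
tool_rot: [-1.56, -0.003, -1.574]
ft_force: [-0.4, -0.0, 0.5]
opening: 0.0856
```

Call:
{"op": "servo_tool", "data": {"rows": "1 0 0.3 0 0 0 0; 1 0 0 0 0 0 0"}}

```text
clock: 2.65
eef_pos: [0.4159, -0.0049, 0.1824]
tool_rot: [-1.557, -0.003, -1.575]
ft_force: [0.7, -1.0, 0.4]
opening: 0.0853
```

Call:
{"op": "servo_tool", "data": {"rows": "1 0 0.2 0 0 0 0; 1 0 0 0 0 0 0"}}

```text
clock: 2.85
eef_pos: [0.4163, -0.005, 0.1807]
tool_rot: [-1.556, -0.003, -1.575]
ft_force: [-0.5, -0.6, 0.0]
opening: 0.0857
```

Call:
{"op": "servo_tool", "data": {"rows": "1 0 0.4 0 -0.8 0 0; 1 0 0 0 0 0 0"}}

```text
clock: 3.05
eef_pos: [0.4164, -0.0049, 0.1765]
tool_rot: [-1.571, -0.003, -1.575]
ft_force: [-0.8, 0.3, -0.4]
opening: 0.0855
```

Call:
{"op": "servo_tool", "data": {"rows": "1 0 0.3 0 0 0 0; 1 0 0 0 0 0 0"}}

```text
clock: 3.25
eef_pos: [0.4163, -0.0049, 0.173]
tool_rot: [-1.571, -0.003, -1.574]
ft_force: [-0.3, -0.2, 0.8]
opening: 0.0854
```

Call:
{"op": "servo_tool", "data": {"rows": "1 0 0.3 0 0 0 0; 1 0 0 0 0 0 0"}}

```text
clock: 3.45
eef_pos: [0.4162, -0.0048, 0.1695]
tool_rot: [-1.572, -0.003, -1.574]
ft_force: [-0.2, -0.2, -0.1]
opening: 0.0853
```

Call:
{"op": "servo_tool", "data": {"rows": "1 -0.2 0 0.8 0 0 0; 1 0 0 0.6 0 0 0; 1 0 0 0.5 0 0 0; 1 0 0 0.5 0 0 0; 1 0 0 0.5 0 0 0; 1 0 0 0 0 0 0"}}

```text
clock: 4.05
eef_pos: [0.4475, -0.0026, 0.1693]
tool_rot: [-1.574, -0.003, -1.574]
ft_force: [0.5, 0.5, -0.1]
opening: 0.0855
```

Call:
{"op": "servo_tool", "data": {"rows": "1 -0.13 0 0.45 0 2.6 0; 1 -0.13 0 0.45 0 2.6 0; 1 -0.13 0 0.45 0 2.6 0; 1 -0.13 0 0.45 0 2.6 0; 1 0 0 0 0 0 0"}}

```text
clock: 4.55
eef_pos: [0.4649, 0.0016, 0.1683]
tool_rot: [-1.58, -0.004, -1.761]
ft_force: [-0.0, 1.0, 0.0]
opening: 0.085
```

```bash
cat >> h.py <<'E'
def findrack(d,guess=None):
    "fit rack pose (world x,y,yaw) to the purple caps (tops 41+.. at z=.049) in a row"
    im=d["image"].astype(int);m=((im[...,2]>im[...,1]+50)&(im[...,2]>90)).astype(np.uint8)
    n,_,st,ce=cv2.connectedComponentsWithStats(m)
    return [(ce[i],st[i,4]) for i in range(1,n) if st[i,4]>6]
E
python3 -c "
from h import *
d=read_camera('top')
P=np.array([ray(d,c,.047) for c,a in findrack(d)])
k=(P[:,0]>.4)&(P[:,0]<.68)&(abs(P[:,1])<.2);print(P[k].round(3))
x,y,z=robot.get_obs()['eef_pos'];print(robot.get_obs()['tool_rot'],x,y,z)
crop(d,150,95,210,150,3.8,'pics/t2.png')"
```

```text
[[ 0.662 -0.184  0.047]
 [ 0.657  0.2    0.047]
 [ 0.513  0.104  0.047]
 [ 0.487 -0.088  0.047]
 [ 0.485 -0.11   0.047]]
[-1.58010438 -0.00418753 -1.75999872] 0.46463270285927283 0.0016516909286098174 0.16818716540083473
```

View pics/t2.png

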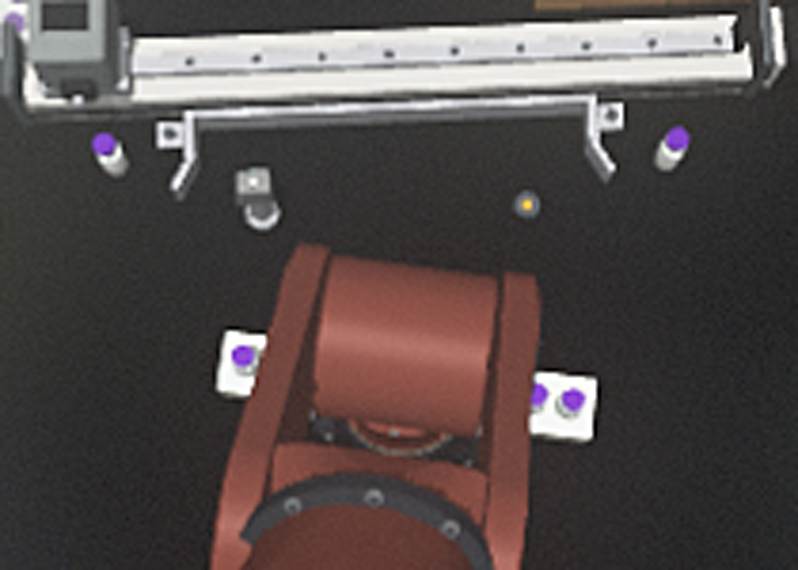

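The top view shows the rack turning clockwise under the two-finger push, with end caps at (243,356) and (572,400). I'll carry on with the turn and then push straight.

Call:
{"op": "servo_tool", "data": {"rows": "1 -0.05 0 0.5 0 2.6 0; 1 -0.05 0 0.5 0 2.6 0; 1 -0.05 0 0.5 0 2.6 0; 1 -0.05 0 0.5 0 2.6 0; 1 0 0 0.5 0.3 0 0; 1 0 0 0.7 0 0 0; 1 0 0 0.7 0 0 0; 1 0 0 0.7 0 0 0; 1 0 0 0.7 0 0 0;1 0 0 0 0 0 0"}}

```text
clock: 5.6
eef_pos: [0.5145, -0.0136, 0.1663]
tool_rot: [-1.583, -0.006, -1.939]
ft_force: [-0.2, -0.7, -0.4]
opening: 0.0855
```

```bash
cat >> h.py <<'E'
def caps():
    d=read_camera('top');P=np.array([ray(d,c,.047) for c,a in findrack(d)])
    P=P[(P[:,0]>.4)&(P[:,0]<.72)&(abs(P[:,1])<.175)];print("caps",P[:,:2].round(4).tolist());return d,P
E
python3 -c "
from h import *
caps(); to(.5735,-.0357,.168,-1.921)"
```

```text
caps [[0.5823, 0.0779], [0.5138, -0.1044], [0.5051, -0.1242]]
now [ 0.5142 -0.0135  0.1662] psi -1.939 F [-0.1  0.4 -0.4] t 5.65
cm [-0.06 -0.25  6.33] deg [ 0.71 -1.02  0.37]
```

Call:
{"op": "servo_tool", "data": {"rows": "1 0 -0.2 0.7 0.7 -1 0.3; 1 0 -0.05 0.8 0 0 0; 1 0 -0.05 0.8 0 0 0; 1 0 0 0.8 0 0 0; 1 0 0 0.8 0 0 0; 1 0 0 0.8 0 0 0; 1 0 0 0.7 0 0 0; 1 0 0 0.6 0 0 0; 1 0 0 0 0 0 0"}}

```text
clock: 6.55
eef_pos: [0.5753, -0.0362, 0.1686]
tool_rot: [-1.571, -0.001, -1.92]
ft_force: [-0.4, 0.3, 0.3]
opening: 0.0854
```

```bash
python3 -c "
from h import *
d,P=caps(); to(.5735,-.0357,.168,-1.921)
for p in P: print(w2b(p).round(4))"
```

```text
caps [[0.6433, 0.0563], [0.5698, -0.1469]]
now [ 0.5751 -0.0361  0.1686] psi -1.92 F [-0.4  0.3  0.1] t 6.6
cm [ 0.01  0.06 -0.16] deg [0.01 0.06 0.07]
[-0.0222  0.0505]
[-0.1057 -0.1488]
```

The rack is at about (-64,-49) mm in the bay frame, tilted 0.40 rad, which is the pose I planned. Next I'll move the gripper round to the -y end face and turn it 90° so it can push along the rack.

Call:
{"op": "servo_tool", "data": {"rows": "1 0 0 -2 0 0 0; 1 0 -3.5 -1 0 0 0; 1 0 -3.8 0 0 0 0; 0.1 4 0 1 0 -8.2 0; 0.1 0 0 0 0 -8.4 0; 0.1 0 0 0 0 -8.4 0; 0.1 0 0 0 0 -8.4 0; 0.1 0 0 0 0 -8.4 0; 0.1 0 0 0 0 -8.4 0; 0.1 0 0 0 0 -8.4 0"}}

```text
clock: 7.6
eef_pos: [0.543, -0.0687, 0.2475]
tool_rot: [-1.565, -0.013, -0.872]
ft_force: [0.1, -0.4, 0.4]
opening: 0.0083
```

Call:
{"op": "servo_tool", "data": {"rows": "0.1 0 0 0 0 -8.4 0; 0.1 0 0 0 0 -8.4 0; 0.1 0 0 0 0 -8 0; 0.1 0 0 0 0 -6 0"}}

```text
clock: 8.0
eef_pos: [0.5433, -0.0688, 0.2485]
tool_rot: [-1.573, -0.02, -0.316]
ft_force: [-0.4, -0.9, -0.4]
opening: 0.0083
```

```bash
python3 -c "
from h import *
to(.555,-.1876,.24,-.35)"
```

```text
now [ 0.5433 -0.0688  0.2485] psi -0.316 F [-0.4 -0.9 -0.4] t 8.0
cm [  4.79   0.97 -10.93] deg [0.08 1.96 1.14]
```

Call:
{"op": "servo_tool", "data": {"rows": "0.1 1.6 0 -4 0 2 1.1; 0.1 1.6 0 -4 0 0 0; 0.1 1.6 0 -4 0 0 0; 0.1 0 0 0 0 0 0"}}

```text
clock: 8.4
eef_pos: [0.5499, -0.2003, 0.2505]
tool_rot: [-1.573, -0.007, -0.344]
ft_force: [0.4, 0.4, 0.2]
opening: 0.0086
```

```bash
python3 -c "
from h import *
d,P=caps()
for p in P: print(w2b(p).round(4))
to(.5527,-.194,.183,-.347);overlay(d,150,95,210,150,3.8,'pics/t3.png',[.6015,-.0454,-.347])"
```

```text
caps [[0.6434, 0.0565], [0.635, 0.0337], [0.6268, 0.011], [0.6189, -0.012], [0.6109, -0.0338], [0.6027, -0.0565], [0.5944, -0.0789], [0.5859, -0.1021], [0.5776, -0.1244], [0.5702, -0.1465]]
[-0.0221  0.0507]
[-0.0316  0.0284]
[-0.0409  0.0061]
[-0.05   -0.0165]
[-0.059  -0.0379]
[-0.0684 -0.0601]
[-0.0778 -0.0821]
[-0.0874 -0.1048]
[-0.0968 -0.1267]
[-0.1054 -0.1484]
now [ 0.5496 -0.1983  0.25  ] psi -0.344 F [-0.9 -0.1 -0.2] t 8.45
cm [0.12 6.7  0.51] deg [0.02 0.2  0.27]
```

View pics/t3.png

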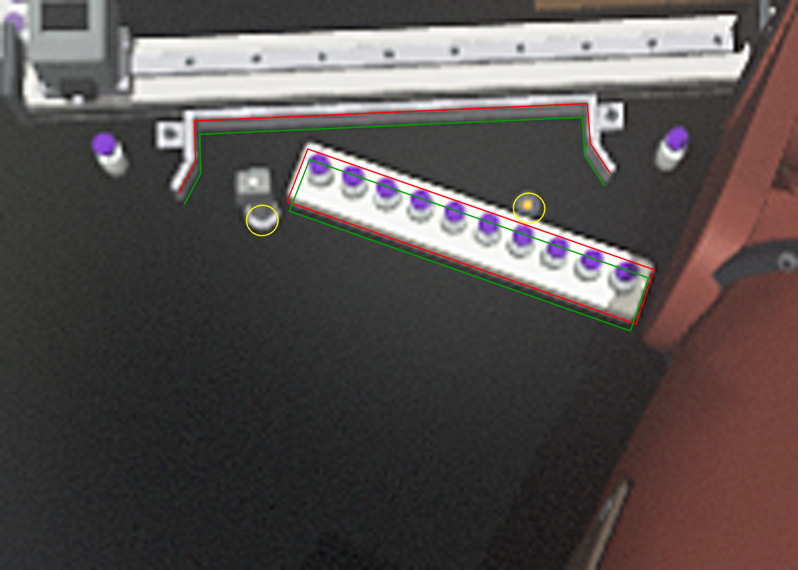

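The rack lies just short of the post and about 2 mm deeper than the overlay. The line behind the post is clear by about 6 mm, so I'll lower the fingers and push along the axis.

Call:
{"op": "servo_tool", "data": {"rows": "0.1 0.1 3.5 0.4 0 0 0; 0.1 0 3 0 0 0 0; 0.1 0 0.2 0 0 0 0; 0.1 0 0 0 0 0 0"}}

```text
clock: 8.85
eef_pos: [0.5533, -0.193, 0.1836]
tool_rot: [-1.57, -0.009, -0.343]
ft_force: [-0.7, 0.3, 0.5]
opening: 0.0088
```

Call:
{"op": "servo_tool", "data": {"rows": "0.1 0 0 0.7 0 0 0; 0.1 0 0 0.7 0 0 0; 0.1 0 0 0.6 0 0 0; 0.1 0 0 0.6 0 0 0; 0.1 0 0 0.6 0 0 0; 0.1 0 0 0 0 0 0"}}

```text
clock: 9.45
eef_pos: [0.567, -0.1592, 0.1892]
tool_rot: [-1.571, -0.017, -0.34]
ft_force: [-0.6, -0.1, 0.1]
opening: 0.0086
```

```bash
sed -i 's/ray(d,c,.047)/ray(d,c,.040)/' h.py; cat >> h.py <<'E'
def rack():
    "rack pose from the end caps; bay frame"
    d,P=caps();B=np.array([w2b(p) for p in P]);B=B[B[:,1].argsort()]
    a=np.polyfit(B[:,1],B[:,0],1);th=np.arctan(a[0])
    # caps pitch 24.07 mm along rack, ends at +-108
    for e,s in((B[-1],-1),(B[0],1)):
        print("centre from end",s,(e+s*.108*np.array([np.sin(th),np.cos(th)])).round(4))
    print("tilt",th.round(3),"caps",len(B));return d
E
python3 -c "
from h import *
rack()
to(.5719,-.1413,.182,-.347)"
```

```text
caps [[0.6503, 0.0718], [0.6423, 0.0488], [0.6343, 0.026], [0.6264, 0.0031], [0.6185, -0.0195], [0.6103, -0.0425], [0.6021, -0.0655], [0.5944, -0.0884], [0.5872, -0.108]]
centre from end -1 [-0.0552 -0.0344]
centre from end 1 [-0.0456 -0.0108]
tilt 0.387 caps 9
now [ 0.567  -0.1594  0.1892] psi -0.341 F [-0.4  0.4  0.5] t 9.5
cm [-0.16  0.72  1.87] deg [0.02 0.36 1.  ]
```

Call:
{"op": "servo_tool", "data": {"rows": "0.1 -0.1 0.6 -0.3 0 0.3 1; 0.1 0 0.2 0.2 0 0 0; 0.1 0 0.15 0.6 0 0 0; 0.1 0 0.15 0.6 0 0 0; 0.1 0 0.15 0.6 0 0 0; 0.1 0 0.1 0.4 0 0 0; 0.1 0 0 0 0 0 0"}}

```text
clock: 10.2
eef_pos: [0.5742, -0.1397, 0.1753]
tool_rot: [-1.574, -0.0, -0.347]
ft_force: [-1.1, -2.1, 0.6]
opening: 0.0084
```

```bash
python3 -c "
from h import *
d=rack()
to(.5759,-.1313,.182,-.347);overlay(d,150,95,210,150,3.8,'pics/t4.png')"
```

```text
caps [[0.6585, 0.0906], [0.6504, 0.0672], [0.6424, 0.0442], [0.6343, 0.0214], [0.6263, -0.0007], [0.6186, -0.0238], [0.6105, -0.0468], [0.6021, -0.0693]]
centre from end -1 [-0.0462 -0.016 ]
centre from end 1 [-0.0287  0.0271]
tilt 0.388 caps 8
now [ 0.5741 -0.1397  0.1753] psi -0.347 F [ 1.2 -0.  -0.2] t 10.25
cm [-0.12 -0.67  0.85] deg [0.15 0.   0.01]
```

View pics/t4.png

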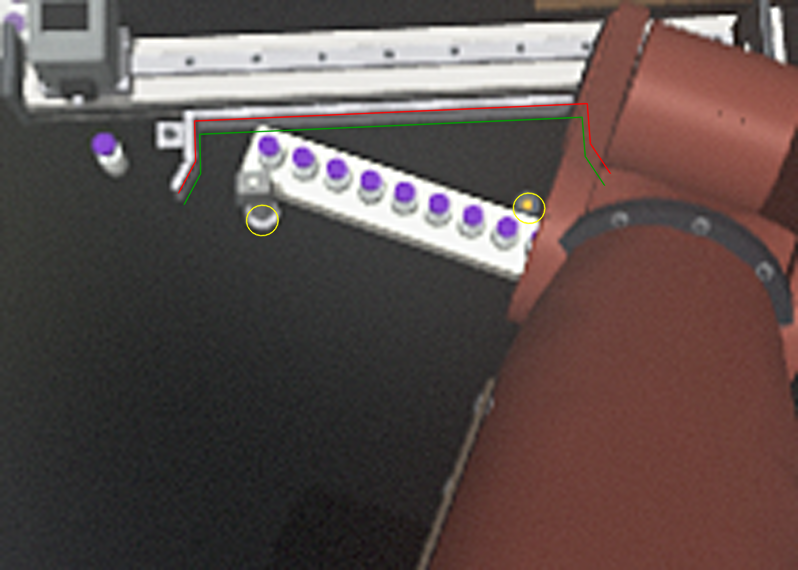

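The left end is now behind the post, with its back corner at about (262,127), just at the back fence. Tilt is 0.39 rad. I'll move the gripper to the front side and swing the rack partway about its left end.

Call:
{"op": "servo_tool", "data": {"rows": "0.1 0 -0.6 -1.5 0 0 0; 0.1 0 -3 -1 0 0 0; 0.1 0 -3.5 0 0 0 0; 0.1 -3 0 0 0 8.4 0; 1 0 0 0 0 8.4 0; 1 0 0 0 0 8.4 0; 1 0 0 0 0 8.4 0; 1 0 0 0 0 8.4 0; 1 0 0 0 0 8.4 0; 1 0 0 0 0 8.4 0"}}

```text
clock: 11.25
eef_pos: [0.5314, -0.1584, 0.2506]
tool_rot: [-1.572, 0.003, -1.399]
ft_force: [0.7, 0.3, -0.3]
opening: 0.0851
```

Call:
{"op": "servo_tool", "data": {"rows": "1 0 0 0 0 8.4 0; 1 0 0 0 0 8.4 0; 1 0 0 0 0 8.2 0; 1 0 0 0 0 6 0; 1 0 0 0 0 0 0"}}

```text
clock: 11.75
eef_pos: [0.5293, -0.1618, 0.2519]
tool_rot: [-1.574, 0.004, -1.96]
ft_force: [0.2, -0.1, -0.1]
opening: 0.0855
```

```bash
python3 -c "
from h import *
t=b2w([-.1118,-.054]);to(t[0],t[1],.24,-1.909)"
```

```text
now [ 0.5293 -0.1618  0.2519] psi -1.96 F [ 0.2 -0.1 -0.1] t 11.75
cm [-11.23   1.24  -1.39] deg [ 0.16 -2.93 -0.23]
```

Call:
{"op": "servo_tool", "data": {"rows": "1 -3.8 0 -0.5 0.2 -2.9 -0.2; 1 -3.8 0 -0.5 0 0 0; 1 -3.6 0 0 0 0 0; 1 0 4 0 0 0 0; 1 0 0 0 0 0 0"}}

```text
clock: 12.25
eef_pos: [0.5599, -0.0534, 0.2137]
tool_rot: [-1.566, 0.002, -1.901]
ft_force: [-2.1, 0.5, -0.9]
opening: 0.0856
```

```bash
python3 -c "
from h import *
rack();t=b2w([-.1118,-.054]);to(t[0],t[1],.170,-1.909)"
```

```text
caps [[0.6585, 0.0906], [0.6504, 0.0672], [0.6426, 0.0444], [0.6362, 0.0247]]
centre from end -1 [-0.0451 -0.0165]
centre from end 1 [0.0089 0.1197]
tilt 0.377 caps 4
now [ 0.5623 -0.054   0.2174] psi -1.902 F [1.4 0.  0.7] t 12.3
cm [-0.02  4.74 -0.42] deg [-0.75  0.41 -0.18]
```

Call:
{"op": "servo_tool", "data": {"rows": "1 0 3 -0.4 -0.7 0.4 -0.2; 1 0 1.6 0 0 0 0; 1 0 0.1 0 0 0 0; 1 0 0 0.7 0 0 0; 1 0 0 0.6 0 0 0; 1 0.09 0 0.45 0 -1.6 0; 1 0.09 0 0.45 0 -1.6 0; 1 0.09 0 0.45 0 -1.6 0; 1 0.09 0 0.45 0 -1.6 0; 1 0 0 0 0 0 0"}}

```text
clock: 13.3
eef_pos: [0.5984, -0.0736, 0.1879]
tool_rot: [-1.545, -0.0, -1.793]
ft_force: [-0.5, 0.1, -1.5]
opening: 0.0851
```

```bash
python3 -c "
from h import *
rack();t=b2w([-.0979,-.0597]);to(t[0],t[1],.170,-1.80);print(w2b(robot.get_obs()['eef_pos']).round(4))"
```

```text
caps [[0.6627, 0.0877], [0.6574, 0.0646], [0.6519, 0.0403], [0.6468, 0.0168]]
centre from end -1 [-0.0302 -0.0232]
centre from end 1 [0.0082 0.1149]
tilt 0.271 caps 4
now [ 0.5983 -0.0736  0.1879] psi -1.793 F [ 0.4 -0.1  0.7] t 13.35
cm [-1.01  1.72 -2.85] deg [-1.5   0.39  0.02]
[-0.0736 -0.077 ]
```

The rack is at tilt 0.27. The tool had risen to z=0.188, so I'll watch its height on the next moves. Next is another push on the end face, to bring the rack about 33 mm in +y.

Call:
{"op": "servo_tool", "data": {"rows": "1 0 0 -2 -1.5 0 0; 1 0 -3 -2 0 0 0; 1 0 -2.5 0 0 0 0; 0.1 4 0 0 0 -8.4 0; 0.1 0 0 0 0 -8.4 0; 0.1 0 0 0 0 -8.4 0; 0.1 0 0 0 0 -8.4 0; 0.1 0 0 0 0 -8.4 0; 0.1 0 0 0 0 -8.4 0; 0.1 0 0 0 0 -8.4 0"}}

```text
clock: 14.35
eef_pos: [0.5524, -0.1072, 0.2545]
tool_rot: [-1.564, -0.016, -0.744]
ft_force: [-0.5, -0.1, -0.2]
opening: 0.0087
```

Call:
{"op": "servo_tool", "data": {"rows": "0.1 0 0 0 0 -8.4 0; 0.1 0 0 0 0 -8.4 0; 0.1 0 0 0 0 -8 0; 0.1 0 0 0 0 -6 0; 0.1 0 0 0 0 0 0"}}

```text
clock: 14.85
eef_pos: [0.5539, -0.1081, 0.2592]
tool_rot: [-1.575, -0.026, -0.189]
ft_force: [-0.4, 0.2, -0.3]
opening: 0.0084
```

```bash
python3 -c "
from h import *
rack();t=b2w([-.0725,-.1765]);to(t[0],t[1],.24,-.221)"
```

```text
caps [[0.6627, 0.0877], [0.6574, 0.0646], [0.6519, 0.0403], [0.6464, 0.0169], [0.6414, -0.0067], [0.6361, -0.0301], [0.6312, -0.0541]]
centre from end -1 [-0.03   -0.0232]
centre from end 1 [-0.0111  0.0449]
tilt 0.269 caps 7
now [ 0.5539 -0.1081  0.2593] psi -0.191 F [ 1.  -0.1 -1. ] t 14.9
cm [ 6.13  2.11 -5.39] deg [0.21 1.7  1.5 ]
```

Call:
{"op": "servo_tool", "data": {"rows": "0.1 0 0 -3 0.2 1.7 1.5; 0.1 1 0 -3 0 0 0; 0.1 3 0 0 0 0 0; 0.1 2.2 1 0 0 0 0; 0.1 0 0 0 0 0 0; 0.1 0 0 0 0 0 0"}}

```text
clock: 15.5
eef_pos: [0.6034, -0.1835, 0.2517]
tool_rot: [-1.571, -0.002, -0.237]
ft_force: [-0.2, 1.0, -0.1]
opening: 0.0085
```

```bash
python3 -c "
from h import *
t=b2w([-.0725,-.1765]);to(t[0],t[1],.182,-.221);print(w2b(robot.get_obs()['eef_pos']))"
```

```text
now [ 0.6034 -0.1835  0.2517] psi -0.237 F [-0.2  1.  -0.1] t 15.5
cm [-0.17  6.97  1.06] deg [ 0.04 -0.89  0.14]
[-0.07403847 -0.18708201]
```

Call:
{"op": "servo_tool", "data": {"rows": "0.1 -0.1 3.5 0.4 0 -0.9 0; 0.1 0 2.8 0 0 0 0; 0.1 0 0.5 0 0 0 0; 0.1 0 0 0 0 0 0; 0.1 0 0 0 0 0 0"}}

```text
clock: 16.0
eef_pos: [0.6025, -0.1783, 0.1864]
tool_rot: [-1.572, -0.005, -0.223]
ft_force: [0.3, -0.0, 0.1]
opening: 0.0086
```

```bash
python3 -c "
from h import *
t=b2w([-.0725,-.1765]);to(t[0],t[1],.181,-.221);print(w2b(robot.get_obs()['eef_pos']))"
```

```text
now [ 0.6025 -0.1783  0.1864] psi -0.223 F [ 0.3 -0.   0.1] t 16.0
cm [0.07 0.54 0.57] deg [ 0.07 -0.13  0.3 ]
[-0.07470327 -0.18178134]
```

Call:
{"op": "servo_tool", "data": {"rows": "0.1 0 0.5 1 0 0 0.3; 0.1 0 0.1 1 0 0 0; 0.1 0 0.1 0.6 0 0 0; 0.1 -0.16 0.1 0.6 0 0 0; 0.1 -0.16 0.1 0.6 0 0 0; 0.1 -0.16 0.1 0.6 0 0 0; 0.1 0 0 0 0 0 0"}}

```text
clock: 16.7
eef_pos: [0.6111, -0.1317, 0.1824]
tool_rot: [-1.576, -0.012, -0.222]
ft_force: [0.7, -0.3, -0.9]
opening: 0.0086
```

```bash
python3 -c "
from h import *
rack();t=b2w([-.0725,-.1765]);to(t[0],t[1],.181,-.221);print(w2b(robot.get_obs()['eef_pos']))"
```

```text
caps [[0.6646, 0.1067], [0.6593, 0.0836], [0.654, 0.06], [0.6488, 0.0359], [0.6435, 0.0122], [0.6382, -0.011], [0.6324, -0.0343], [0.6275, -0.0589]]
centre from end -1 [-0.0274 -0.0043]
centre from end 1 [-0.0148  0.0403]
tilt 0.272 caps 8
now [ 0.611  -0.1319  0.1824] psi -0.223 F [0.  0.  0.5] t 16.75
cm [ 0.26  0.16 -4.14] deg [ 0.27 -0.09  0.66]
[-0.06384219 -0.13590961]
```

Call:
{"op": "servo_tool", "data": {"rows": "0.1 -0.14 0.1 0.5 0 0 0.6; 0.1 -0.14 0.1 0.5 0 0 0; 0.1 0 0 0 0 0 0"}}

```text
clock: 17.05
eef_pos: [0.6106, -0.1215, 0.1804]
tool_rot: [-1.576, -0.001, -0.223]
ft_force: [-0.6, 0.7, 0.1]
opening: 0.0082
```

```bash
python3 -c "
from h import *
d=rack();print(w2b(robot.get_obs()['eef_pos']),robot.get_obs()['ft_force'])
overlay(d,150,95,210,150,3.8,'pics/t5.png')"
```

```text
caps [[0.6638, 0.117], [0.6587, 0.0937], [0.6532, 0.0701], [0.6477, 0.0463], [0.6424, 0.0227], [0.6369, -0.0007], [0.6319, -0.0243], [0.6263, -0.0485]]
centre from end -1 [-0.0279  0.0061]
centre from end 1 [-0.0153  0.0506]
tilt 0.273 caps 8
[-0.06381293 -0.12556547] [ 0.31809459 -0.19055685 -0.10480822]
```

View pics/t5.png

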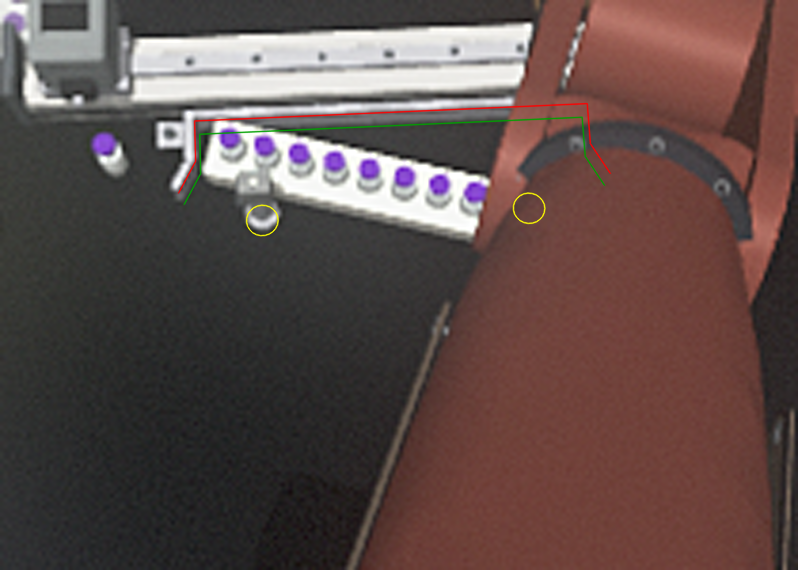

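The rack's left end sits behind the post and within about 3 mm of the +y fence, with corners near (205,150) and (200,180). I'll go round to the front side for the final swing.

Call:
{"op": "servo_tool", "data": {"rows": "0.1 0 0 -2 0 0 0; 0.1 0 -3.5 -1 0 0 0; 0.1 0 -3.5 0 0 0 0; 0.1 -3 0 0 0 8.4 0; 1 -3 0 0 0 8.4 0; 1 0 0 0 0 8.4 0; 1 0 0 0 0 8.4 0; 1 0 0 0 0 8.4 0; 1 0 0 0 0 8.4 0; 1 0 0 0 0 8.4 0"}}

```text
clock: 18.1
eef_pos: [0.5406, -0.1292, 0.2475]
tool_rot: [-1.581, 0.012, -1.275]
ft_force: [0.7, -0.5, -0.6]
opening: 0.0858
```

Call:
{"op": "servo_tool", "data": {"rows": "1 0 0 0 0 8.4 0; 1 0 0 0 0 8.4 0; 1 0 0 0 0 8.2 0; 1 0 0 0 0 5 0; 1 0 0 0 0 0 0"}}

```text
clock: 18.6
eef_pos: [0.5387, -0.1272, 0.2448]
tool_rot: [-1.592, 0.01, -1.817]
ft_force: [0.4, 0.2, -0.4]
opening: 0.0855
```

```bash
python3 -c "
from h import *
t=b2w([-.0938,-.0379]);to(t[0],t[1],.24,-1.794)"
```

```text
now [ 0.5387 -0.1272  0.2448] psi -1.817 F [ 0.4  0.2 -0.4] t 18.6
cm [-9.8   0.55  1.41] deg [ 1.22 -1.33 -0.59]
```

Call:
{"op": "servo_tool", "data": {"rows": "1 -3.4 0 0.5 1.2 -1.3 -0.6; 1 -3.4 0 0.5 0 0 0; 1 -3 0 0 0 0 0; 1 0 3 0 0 0 0; 1 0 2.5 0 0 0 0; 1 0 0 0 0 0 0; 1 0 0 0 0 0 0"}}

```text
clock: 19.3
eef_pos: [0.572, -0.0296, 0.1888]
tool_rot: [-1.571, 0.003, -1.782]
ft_force: [0.2, 0.5, -0.2]
opening: 0.0853
```

```bash
python3 -c "
from h import *
rack();t=b2w([-.0938,-.0379]);to(t[0],t[1],.169,-1.794)"
```

```text
caps [[0.6638, 0.117], [0.6587, 0.0937], [0.6532, 0.0701]]
centre from end -1 [-0.0278  0.006 ]
centre from end 1 [0.0174 0.1678]
tilt 0.272 caps 3
now [ 0.5718 -0.0297  0.1887] psi -1.782 F [0.4 0.2 0.1] t 19.35
cm [0.48 1.97 0.56] deg [ 0.04  0.69 -0.16]
```

Call:
{"op": "servo_tool", "data": {"rows": "1 0.5 1.5 0.3 0 0.7 0; 1 0 0.4 0 0 0 0; 1 0 0.1 0 0 0 0; 1 0 0 0.7 0 0 0; 1 0 0 0.7 0 0 0; 1 0 0 0.4 0 0 0; 1 0 0 0 0 0 0"}}

```text
clock: 20.05
eef_pos: [0.5945, -0.0418, 0.1708]
tool_rot: [-1.566, 0.003, -1.796]
ft_force: [-0.1, -0.4, -0.1]
opening: 0.0856
```

```bash
python3 -c "
from h import *
rack();t=b2w([-.0745,-.0433]);to(t[0],t[1],.169,-1.794)"
```

```text
caps [[0.6646, 0.1169], [0.6596, 0.0937], [0.655, 0.0698], [0.6507, 0.0478]]
centre from end -1 [-0.0243  0.0052]
centre from end 1 [0.0112 0.1464]
tilt 0.247 caps 4
now [ 0.5944 -0.0417  0.1708] psi -1.796 F [-0.5  0.6  0.1] t 20.1
cm [-0.2   0.18  0.1 ] deg [-0.27 -0.12 -0.17]
```

Call:
{"op": "servo_tool", "data": {"rows": "1 0.15 0.1 0.5 -0.3 -2 0; 1 0.18 0.05 0.55 0 -2 0; 1 0.18 0.05 0.55 0 -2 0; 1 0.18 0.05 0.55 0 -2 0; 1 0.18 0.05 0.55 0 -2 0; 1 0 0 0 0 0 0"}}

```text
clock: 20.7
eef_pos: [0.6191, -0.0535, 0.1679]
tool_rot: [-1.577, 0.005, -1.615]
ft_force: [0.3, -0.1, -0.3]
opening: 0.0854
```

```bash
python3 -c "
from h import *
d=rack();t=b2w([-.0315,-.05]);to(t[0],t[1],.169,-1.521)"
```

```text
caps [[0.6608, 0.1158], [0.6596, 0.0916], [0.6583, 0.0674], [0.6579, 0.043]]
centre from end -1 [-0.0116  0.0015]
centre from end 1 [0.0016 0.144 ]
tilt 0.091 caps 4
now [ 0.6188 -0.0533  0.1678] psi -1.615 F [-0.1  0.9  0. ] t 20.75
cm [-0.97 -0.12  1.98] deg [ 0.33 -5.4  -0.3 ]
```

Call:
{"op": "servo_tool", "data": {"rows": "1 0.05 0 0.55 0.3 -2 -0.3; 1 0.05 0 0.6 0 -2 0; 1 0 0 0.5 0 -1.2 0; 1 0 0 0.3 0 0 0; 1 0 0 0 0 0 0"}}

```text
clock: 21.25
eef_pos: [0.6381, -0.0539, 0.1674]
tool_rot: [-1.575, -0.001, -1.518]
ft_force: [0.2, 0.4, 0.5]
opening: 0.0853
```

```bash
python3 -c "
from h import *
d=rack();t=b2w([-.0315,-.05]);to(t[0],t[1],.169,-1.521)"
```

```text
caps [[0.6659, 0.0687], [0.6672, 0.0443], [0.6631, 0.1169], [0.6642, 0.093]]
centre from end -1 [0.0014 0.002 ]
centre from end 1 [0.0003 0.1453]
tilt -0.007 caps 4
now [ 0.638  -0.0539  0.1674] psi -1.518 F [-0.2  0.2  0.4] t 21.3
cm [-0.93 -0.16  0.15] deg [0.21 0.16 0.03]
```

Call:
{"op": "servo_tool", "data": {"rows": "1 0 0 -0.8 0 0 0; 1 -2 0 0 0 0 0; 1 -2 0 0 0 0 0; 1 -1.2 -0.1 0 0 0 0; 1 0 0 0.5 0 0 0; 1 0 0 0.3 0 0 0; 1 0 0 0 0 0 0"}}

```text
clock: 22.0
eef_pos: [0.6343, -0.0015, 0.169]
tool_rot: [-1.571, -0.002, -1.52]
ft_force: [-0.3, 0.3, 0.2]
opening: 0.0858
```

```bash
python3 -c "
from h import *
d=rack();t=b2w([-.0315,0]);to(t[0],t[1],.169,-1.521)"
```

```text
caps [[0.6754, -0.1001], [0.6631, 0.1166]]
centre from end -1 [0.0013 0.0018]
centre from end 1 [0.0014 0.0006]
tilt -0.007 caps 2
now [ 0.6342 -0.0017  0.1689] psi -1.521 F [-0.6 -0.1 -0.5] t 22.05
cm [-0.7  -0.01  0.27] deg [0.03 0.02 0.09]
```

Call:
{"op": "servo_tool", "data": {"rows": "1 0 0 0.25 0 0 0; 1 0 0 0.2 0 0 0; 1 0 0 0 0 0 0"}}

```text
clock: 22.35
eef_pos: [0.6383, -0.0027, 0.1684]
tool_rot: [-1.575, -0.001, -1.522]
ft_force: [0.4, 0.3, -0.3]
opening: 0.0854
```

Call:
{"op": "servo_tool", "data": {"rows": "1 0 0 0.2 0 0 0; 1 0 0 0.1 0 0 0"}}

```text
clock: 22.55
eef_pos: [0.6399, -0.0029, 0.1679]
tool_rot: [-1.582, -0.0, -1.524]
ft_force: [-3.5, 0.6, 3.7]
opening: 0.0857
```

```bash
python3 -c "
from h import *
d=rack();t=b2w([-.0315,0]);to(t[0],t[1],.169,-1.521)"
```

```text
caps [[0.6785, -0.101], [0.669, 0.1163]]
centre from end -1 [0.0058 0.0012]
centre from end 1 [ 0.0058 -0.0004]
tilt 0.006 caps 2
now [ 0.64   -0.0029  0.1678] psi -1.524 F [-4.4 -0.2  2.7] t 22.6
cm [-0.84 -0.11 -0.3 ] deg [ 0.62 -0.16  0.02]
```

Call:
{"op": "servo_tool", "data": {"rows": "1 0 -0.1 0.25 0.5 0 0; 1 0 0 0.2 0 0 0; 1 0 0 0 0 0 0"}}

```text
clock: 22.9
eef_pos: [0.6408, -0.0032, 0.1672]
tool_rot: [-1.587, 0.0, -1.525]
ft_force: [-0.8, 0.9, 0.5]
opening: 0.0851
```

Call:
{"op": "servo_tool", "data": {"rows": "1 0 0 -1.5 0 0 0; 1 0 -3 -2 0 0 0; 1 0 -4 -3 0 0 0; 1 0 -4 -4 0 0 0; 1 4 -3 -4 0 0 0; 1 4 -2 -4 0 0 0; 1 5 0 -3 0 0 0; 1 5 0 -1 0 0 0; 1 5 0 0 0 0 0; 1 0 0 0 0 0 0"}}

```text
clock: 23.9
eef_pos: [0.4534, -0.2251, 0.3258]
tool_rot: [-1.545, -0.02, -1.517]
ft_force: [0.4, 0.9, 0.4]
opening: 0.0851
```

```bash
python3 -c "
from h import *
d=rack()
overlay(d,150,95,190,95,4.2,'pics/a.png',[BAY[0]+.0058,BAY[1]+.001,.05-.006])
e=read_camera('side');crop(e,100,105,190,95,4.2,'pics/b.png')
a=cv2.imread('pics/a.png')[:300];b=cv2.imread('pics/b.png')
cv2.imwrite('pics/f1.png',np.vstack([a,b])[:600])"
```

```text
caps [[0.6778, -0.0765], [0.6788, -0.1012], [0.6725, 0.0445], [0.6725, 0.0201], [0.6745, -0.0039], [0.6753, -0.0282], [0.6757, -0.0524], [0.669, 0.1163], [0.6696, 0.0926], [0.6702, 0.0684]]
centre from end -1 [0.006  0.0012]
centre from end 1 [ 0.0058 -0.0006]
tilt 0.004 caps 10
```

View pics/f1.png

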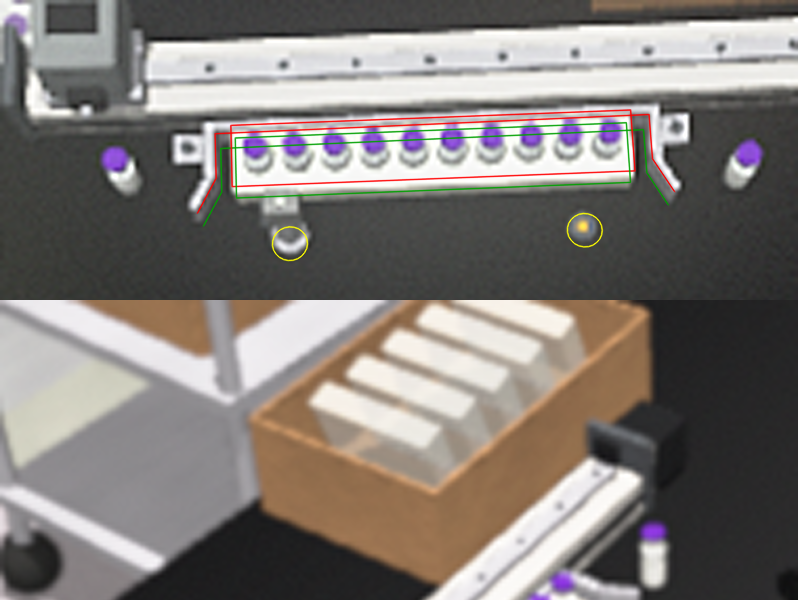

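The top view shows the rack between the end fences and against the back fence, with the post and loose vials unmoved. I'll zoom in to check that it is flush at both ends.

```bash
python3 -c "
from h import *
d=read_camera('top');e=read_camera('side')
R=lambda i,x,y,w,h,s:cv2.resize(i[y:y+h,x:x+w,::-1],None,fx=s,fy=s,interpolation=cv2.INTER_CUBIC)
a=np.hstack([R(d['image'],192,118,50,32,8),R(d['image'],262,114,50,32,8)])
b=R(e['image'],125,155,160,66,5)
cv2.imwrite('pics/f2.png',np.vstack([a,b]))
im=d['image'].mean(2)
for c in range(207,302,8): print(c,im[116:146,c].astype(int).tolist())"
```

```text
207 [236, 233, 237, 243, 195, 118, 96, 96, 226, 180, 236, 254, 245, 234, 249, 252, 252, 250, 250, 250, 249, 248, 248, 254, 241, 144, 146, 99, 61, 66]
215 [235, 234, 235, 244, 202, 99, 61, 200, 243, 188, 236, 251, 251, 254, 248, 211, 222, 231, 245, 251, 248, 246, 248, 245, 182, 166, 206, 195, 173, 158]
223 [233, 233, 240, 235, 177, 102, 57, 193, 191, 195, 251, 253, 247, 218, 213, 202, 167, 132, 171, 222, 247, 248, 249, 249, 196, 148, 118, 59, 66, 66]
231 [235, 235, 243, 199, 119, 102, 89, 213, 180, 236, 252, 187, 140, 139, 142, 171, 227, 198, 138, 219, 249, 248, 251, 241, 142, 142, 100, 65, 74, 72]
239 [235, 234, 244, 206, 108, 77, 190, 246, 190, 135, 153, 143, 147, 147, 132, 147, 223, 207, 139, 222, 249, 247, 251, 237, 142, 130, 81, 71, 74, 73]
247 [234, 237, 233, 185, 105, 60, 192, 195, 193, 197, 137, 143, 149, 148, 113, 195, 222, 163, 168, 243, 249, 248, 248, 195, 148, 121, 67, 72, 78, 72]
255 [234, 241, 208, 131, 101, 85, 214, 186, 229, 246, 170, 129, 118, 134, 218, 229, 170, 166, 241, 249, 247, 251, 240, 145, 142, 102, 69, 74, 74, 74]
263 [235, 245, 212, 114, 76, 154, 234, 187, 233, 253, 251, 252, 249, 229, 201, 207, 208, 239, 248, 246, 246, 251, 237, 139, 130, 82, 73, 75, 75, 76]
271 [237, 238, 194, 107, 62, 189, 193, 192, 249, 249, 248, 249, 251, 254, 254, 254, 252, 248, 246, 246, 248, 248, 197, 148, 119, 66, 74, 73, 72, 72]
279 [243, 216, 140, 102, 87, 216, 177, 234, 253, 250, 224, 202, 216, 219, 182, 206, 243, 249, 247, 246, 251, 240, 144, 141, 100, 67, 70, 72, 71, 77]
287 [243, 201, 115, 77, 142, 237, 199, 200, 209, 144, 136, 144, 130, 159, 184, 150, 179, 247, 248, 247, 251, 236, 136, 126, 82, 69, 70, 68, 65, 83]
295 [237, 190, 106, 60, 193, 213, 199, 178, 136, 142, 146, 144, 124, 187, 214, 164, 153, 243, 248, 248, 248, 194, 146, 116, 63, 70, 70, 67, 70, 69]
```

View pics/f2.png

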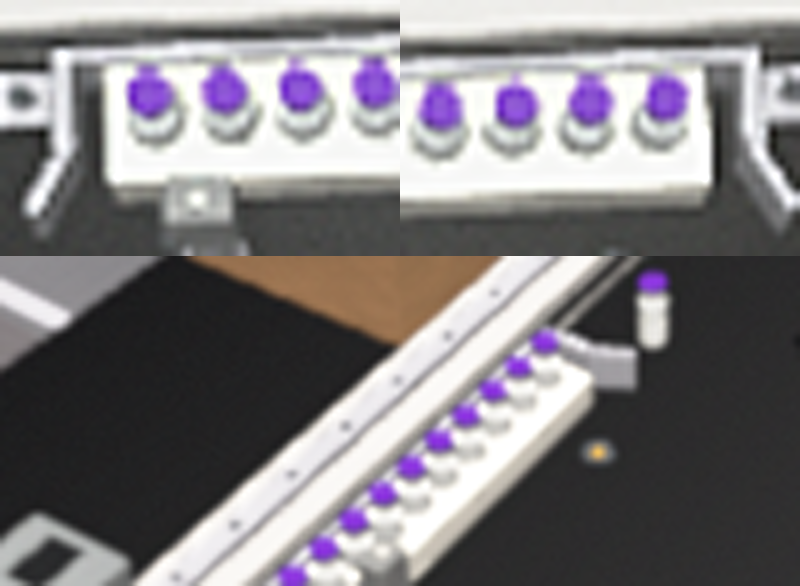

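The rack's back edge follows the fence with no dark gap from end to end, and there is clearance at both end fences. The rack sits flat and the gripper is clear, so I'll hand in.

```bash
python3 -c "
from h import *
rack();robot.sign_off()"
```

```text
caps [[0.6778, -0.0765], [0.6788, -0.1012], [0.6725, 0.0445], [0.6725, 0.0201], [0.6745, -0.0039], [0.6753, -0.0282], [0.6757, -0.0524], [0.669, 0.1163], [0.6696, 0.0926], [0.6702, 0.0684]]
centre from end -1 [0.006  0.0012]
centre from end 1 [ 0.0058 -0.0006]
tilt 0.004 caps 10
the job is handed in; nothing more can be done
```

The rack is fully home in the bay, flush against the back fence, and I handed the job in at about 24 s of the 72 s allowed. I tilted it 0.4 rad and pushed its +y end in behind the post. Then I swung it halfway, pushed it along towards the +y fence, swung the other end in and pressed it against the back fence.

**Last checks:**
- **Flush:** the tilt to the fence is about 0.004 rad, and the close-up shows no gap along the back fence.
- **Centred:** the rack sits within about 1 mm of centre between the end fences.
- **Final press:** it stopped against the fence at about 4 N.
- **Surroundings:** the post and the loose vials looked unmoved. I didn't measure the boxes, tweezers, dish or labels again.

**What disagreed:**
- **Depth:** the cap-based position reads about 6 mm deeper than my fitted bay allows. I put this down to bias in the bay fit and in the assumed cap height, because the fence contact and the close-up both show it flush.
- **Tool height:** during the first partial swing the tool was about 2 cm higher than I intended. The fingers probably pushed on the vials rather than the block. The rack still slid flat, and I corrected the height for the later pushes.

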